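# Latch the crab-loaf mould shut

## Task

Close the two-part crab-loaf mould for pressing: stand the loose half on the white board, tight and in line against the fixed half, swing the red-handled latch lever right up and over to open it, bring the brass loop down behind the hook of the keeper on the loose half, then take the lever again and snap it down flat, over centre, so that the loop pulls the halves fully together. Let go, and do not disturb the tubs, the cup or the crab leg.

Things in the scene. Friction and masses are not known exactly. Their poses are not given: they have to be found in the camera images.
- mould: Fixed aluminium mould half, latch on top, on a fixed white board (12 mm thick, x -95 to 85, y +-85 mm). Origin on the table, mid parting plane; x into the fixed half (flat lever points to +x), z up. Half: x 0 to 60, y +-65, top z 82, hollow, open to -x; boss to z 104 at x 0-12, y +-11. The loose half belongs on the board at x < 0, its origin at (0, 0, 12), axes parallel to these.
- latch_pivot (a point): Hinge line of the lever, at (24, 0, 92) mm in the mould's frame; the line runs along the mould's y. Axes as the mould's.
- lever (a joint): Latch lever about latch_pivot, rad: 0 flat (closed, along the mould's +x), grows as its free end lifts up and over towards -x; 1.72 open at the stop, just past upright. Stiff (0.1 N m), stays where left unless nearly level.
- lever_grip (a point): On the red grip of the lever, 130 mm from latch_pivot; x outwards along the lever. Steel lever 145 mm long from the pivot, 18 wide, 7 thick; its last 46 mm are the grip, 22 wide (along y), 11 thick. When flat the grip overhangs behind the fixed half, free beneath; the folded loop lies above the lever, its bar about 20 mm short of here along the lever.
- loop (a joint): Brass loop about a cross pin on the lever, rad: it points 0.30 + this beyond the lever's direction, same sense (0 folded along the lever, about 1.5 lying behind the keeper with the lever open, 2.84 straight back). Stays where left when steep, sinks when near level. Cross pin: 26 mm from latch_pivot, 0.21 rad below the lever's line, so it crosses dead centre just before the lever is flat.
- loop_bar (a point): Middle of the loop's end bar, 89 mm from the cross pin; x from pin to bar, y along the bar. Brass wire bow 6 mm thick, two parallel legs, 50 mm wide outside, 38 inside; the legs straddle lever and keeper. It slides out of its spring barrels against a stiff spring (8 N/mm, at most 8 mm, about 3 mm when latched).
- loop_legs (a point): Midway between the loop's two legs, 68 mm from the cross pin: the loop can be pinched here across both legs (50 mm, along y, the bar's direction).
- loose_half: Loose aluminium mould half, about 0.6 kg, hollow box 55 x 130 x 70 mm, upright on the table at the start. Origin at the middle of the lower edge of its open face (x = 0); x points out of that face (to the fixed half when assembled), body to x = -55, y across, z up.
- keeper (a point): In the keeper block on the loose half's top, at (-20, 0, 87) mm in its frame. Block: 22 mm wide (y), x -40 to 0, z 70 to 92 mm, with a nose overhanging at x -46 to -40, z 82 to 92: the loop's bar belongs under the nose. The half can be lifted by the block, pinched across the 22 mm.
- keeper_seat (a point): Where the middle of the loop's bar finally lies: (-43, 0, 74) mm in the loose half's frame, against the keeper's rear face under its nose. Axes as the loose half's. With the lever fully open and the halves together the loop's bar can lie on the half's top some 13 to 15 mm farther back, clear of the nose; closing the lever draws it in.
- tub: Bystander: white deli tub with crab meat, 90 mm wide, 45 high; origin under its centre.
- roe: Bystander: white deli tub with orange roe, 100 mm wide, 55 high; origin under its centre.
- cup: Bystander: pinkish cup, 81 mm wide, 112 high; origin under its centre.
- claw: Bystander: cooked crab leg piece, 34 x 88 x 22 mm, lying down; origin under its centre.
Not all that is in view belongs to the job. What is shaped like the loose_half but turquoise is not meant.

How it is judged:
By the outcome, as a careful person would: the job done as asked, in the order asked, and still so for the second after the job is handed in, with the robot touching nothing.
It also fails if it takes over 72 s, if anything falls off the work surface, if the arm or the gripper's body presses on something with over 40 N, if the wrist force passes 120 N, or if a joint passes its speed limit or range.

## Robot

A 6-joint arm with a two-finger parallel gripper is mounted at the origin on a cart in front of the work surface, level with it; the furniture and walls round the work are solid. World frame = base frame: x ahead of the robot, y to its left, z up, the work surface at z = 0. Lengths are in m, angles in rad, forces in N, time in s.
With the tool pointing down it reaches from about 0.3 to 0.825 m from the base axis. Payload 5.4 kg.
Tool frame: the origin (TCP) lies where the fingers leave the gripper's body, on its centre line; the fingertips stand 88 mm ahead of it and the grasp point (between the pads) lies 69 mm ahead of it; z points along the fingers, y is the line along which they close (so a half turn about z gives the same grasp; the last joint's range is limited). The gripper opens to 92 mm and grips with 3 to 60 N. Pads are 20 mm wide; open, the fingers measure 128 mm over their backs; the gripper's body (75 mm by 189 mm) begins 69 mm behind the grasp point.
Start: joints at [-1.421, 0.158, 1.597, -0, 1.386, -0.21], TCP at [0.202, -0.538, 0.303] pointing down, gripper open.
Joint ranges: [-2.91, 2.91], [-0.94, 2.29], [0.18, 2.7], [-1.29, 4.43], [0.17, 2.64], [-3, 3]. Speed limits (rad/s): [2.57, 2.57, 3.14, 3.14, 3.14, 3.14].

## Interface

Orientations are given as a unit quaternion [w, x, y, z].
In Python, from station import readout, eyes, order gives the robot as it stands.
- The arm moves only by the tool play_rows, never from a script. Its argument "increments" is one flat list of numbers, 7 for each row, row after row: the shift along the tool's x, y, z in m, then the turn, a rotation vector about the tool's x, y, z in degrees, then the finger opening in m, from 0 to 0.0919. A call has 1 to 10 rows; each row is the pose to reach, as a shift and turn from the pose commanded when the call began, along the tool's axes at that moment; what a row does not reach only later rows make up. A row lasts 1/10 s, in which the tool goes at most 50 mm and 8.59 degrees, less where a joint would pass 70% of its speed; a pose out of reach is approached as far as the arm can. A call with a gripper value outside its range is refused whole. The fingers move at their own pace and stop on an object; "force" is the grip in N (left out, the last holds). Time passes only in rows, so rows that repeat a pose let the fingers close. It gives the time, the measured TCP pose, the force, the opening and the grip force at its end, in the units of the state.
- readout.sense(): the state, without advancing time (a new reading comes with each control period).
- eyes.camera(name): name is "scene" or "side" or "wrist"; returns the picture (400x640x3 uint8, blue, green, red); there is no depth.
- eyes.camera_model(name): a dict with "vertical_fov" (degrees; the focal length in pixels is half the picture's height over the tangent of half this angle, whatever the lens; pixels are square), "cx", "cy" (the principal point, pixels), "extrinsics" (4x4, takes a point from camera to world coordinates); the wrist camera has in their place "mount" (4x4, takes a point from camera to tool coordinates, whose origin is the TCP and whose axes are the flange's). Camera axes: x right, y down, z forward; pixel columns grow to the right and rows downward; lengths in m; the calibration is good to about 2 mm. A picture is of the moment at which its call begins: read the wrist's pose just before it. camera_model takes no time and is no camera call.
- order.close_job(): hands the job in; it is judged then, once.
The state is a dict: "time": time; "qpos": joint angles; "qd": joint speeds; "joint_torque": joint torques, N m; "eef_pos": TCP position; "ee_rot": TCP orientation; "ft_force": force on the tool from outside, world axes, zero at the start; "ft_torque": the same for the moment, N m; "grip_width": finger opening in m; "finger_force": force on a finger pad.
Only numpy, scipy, OpenCV 4.12 (cv2) and the standard library are available. Lean on these libraries where they do the work, as an engineer would, in place of code of your own. Each camera call takes 0.05 s, during which the arm holds its last target. There are 200 camera calls.

## Working session

There is one attempt and no reset: what is moved stays moved. The work goes in short steps, Python scripts to look and compute and a tool call to move; the robot and the scene stay as the last step left them, time stands still between calls to the robot, and variables do not carry over. Pictures are saved under pics/ and viewed, at most 10 in all, crops included, and the job is handed in when it is done.

Besides the shell and the picture viewer there is one more tool, called as name(argument=value, ...), one argument or row to a line, values as JSON. play_rows: Moves the arm, as the interface text tells. Its arguments: {"type":"object","properties":{"increments":{"type":"array","items":{"type":"number"}},"force":{"type":"number"}},"required":["increments"]}

```bash
mkdir -p pics; ls; python3 - <<'E'
from station import readout, eyes, order
import cv2,numpy as np
print(readout.sense())
for n in("scene","side","wrist"):
    m=eyes.camera_model(n);print(n,{k:np.round(v,4).tolist() for k,v in m.items()})
a=eyes.camera("scene");b=eyes.camera("side")
cv2.imwrite("pics/scene0.png",a);cv2.imwrite("pics/side0.png",b)
E
```

```text
pics
{'time': 0.0, 'qpos': array([-1.42108298e+00,  1.59048816e-01,  1.59823786e+00,  9.40620986e-06,
        1.38619586e+00, -2.10111459e-01]), 'qd': array([-0.0008899 , -0.00048042,  0.00129953, -0.00038615, -0.00053459,
        0.00061488]), 'joint_torque': array([-3.37109363e-03, -3.85575306e+01, -3.22111237e+01,  6.99219829e-02,
        3.80751688e-02, -1.36105300e-04]), 'eef_pos': array([ 0.20236815, -0.53771202,  0.30171608]), 'ee_rot': array([-9.44371737e-04,  9.83859087e-01,  1.78942458e-01,  3.31522959e-05]), 'ft_force': array([ 0.27336918, -0.38118396, -0.12462271]), 'ft_torque': array([-0.05995263, -0.00435994,  0.00219699]), 'finger_force': 0.0, 'grip_width': 0.09197503616588966}
scene {'vertical_fov': 55.5313, 'cx': 312.1477, 'cy': 201.7919, 'extrinsics': [[-0.7574, -0.391, 0.5229, -0.0901], [-0.6529, 0.4543, -0.6061, 0.7702], [-0.0006, -0.8005, -0.5994, 0.8102], [0.0, 0.0, 0.0, 1.0]]}
side {'vertical_fov': 42.6327, 'cx': 314.5808, 'cy': 196.0739, 'extrinsics': [[0.9425, -0.1921, 0.2735, 0.1021], [-0.3343, -0.5405, 0.7721, -1.1737], [-0.0005, -0.8191, -0.5736, 0.9586], [0.0, 0.0, 0.0, 1.0]]}
wrist {'vertical_fov': 68.6854, 'cx': 323.7403, 'cy': 201.0325, 'mount': [[-0.0003, -0.9551, -0.2962, 0.0844], [1.0, -0.0003, -0.0001, 0.0011], [-0.0, -0.2962, 0.9551, -0.0811], [0.0, 0.0, 0.0, 1.0]]}
```

View pics/scene0.png

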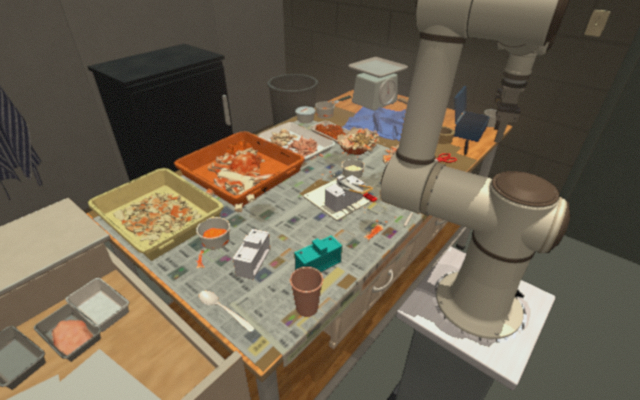

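View pics/side0.png

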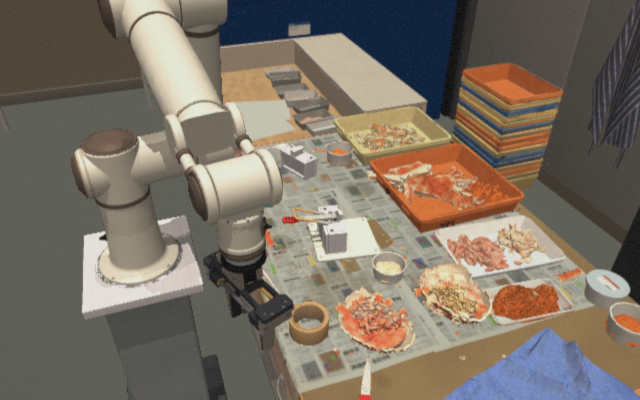

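Scene view: the loose half (aluminium) is at about (252,253), the turquoise decoy at (318,254), the fixed mould at (340,198) and the red grip at (371,197). Side view: fixed mould (332,236), red grip (289,219), loose half (297,160).

```bash
cat > h.py <<'E'
import numpy as np, cv2
from scipy.spatial.transform import Rotation as R
from station import readout, eyes, order
def rot(q): return R.from_quat([q[1],q[2],q[3],q[0]])
def tool(s=None):
    s=s or readout.sense(); T=np.eye(4); T[:3,:3]=rot(s['ee_rot']).as_matrix(); T[:3,3]=s['eef_pos']; return T
def cam(name,T=None):
    m=eyes.camera_model(name); f=200/np.tan(np.radians(m['vertical_fov'])/2)
    E=m['extrinsics'] if name!='wrist' else T@np.array(m['mount'])
    return f,m['cx'],m['cy'],np.array(E)
def ray(c,p):
    f,cx,cy,E=c; d=E[:3,:3]@np.array([(p[0]-cx)/f,(p[1]-cy)/f,1]); return E[:3,3],d/np.linalg.norm(d)
def plane(c,p,z):
    o,d=ray(c,p); return o+d*(z-o[2])/d[2]
def tri(rs):
    A=0;b=0
    for o,d in rs:
        P=np.eye(3)-np.outer(d,d);A=A+P;b=b+P@o
    x=np.linalg.solve(A,b); return x,[np.linalg.norm((np.eye(3)-np.outer(d,d))@(x-o)) for o,d in rs]
def proj(c,X):
    f,cx,cy,E=c; p=np.linalg.inv(E)@np.append(X,1); return np.array([f*p[0]/p[2]+cx,f*p[1]/p[2]+cy])
def snap(name):
    T=tool(); im=eyes.camera(name); return im,cam(name,T)
def go(pos,Rm,T=None):
    """increments (mm,deg) from tool T to TCP pos, rotation matrix Rm"""
    T=tool() if T is None else T
    d=T[:3,:3].T@(np.array(pos)-T[:3,3]); r=R.from_matrix(T[:3,:3].T@Rm).as_rotvec(degrees=True)
    return np.round(d,4),np.round(r,2)
def down(yaw):
    """tool z down, tool y axis (closing) at world angle yaw"""
    y=np.array([np.cos(yaw),np.sin(yaw),0]); z=np.array([0,0,-1.]); return np.column_stack([np.cross(y,z),y,z])
E
python3 - <<'E'
from h import *
A=cam('scene');B=cam('side')
for n,a,b in(('grip',(371,197),(289,219)),('loose',(252,253),(297,160)),('fixed',(340,198),(332,236))):
    print(n,tri([ray(A,a),ray(B,b)]))
print(tool())
for n,p,z in(('cup',(307,308),0),('turq',(318,262),.02),('tub?',(350,175),.03),('roe',(213,240),.03)):print(n,plane(A,p,z))
def zoom(f,n,x,y,w,h,k):
    i=cv2.imread(f)[y:y+h,x:x+w];cv2.imwrite(n,cv2.resize(i,None,fx=k,fy=k,interpolation=cv2.INTER_CUBIC))
zoom('pics/scene0.png','pics/z0.png',180,150,220,170,3.5)
E
```

```text
grip (array([ 0.40871077, -0.09407028,  0.09629052]), [np.float64(0.0012791830820831748), np.float64(0.0012791830820833132)])
loose (array([0.55461256, 0.28873021, 0.03949992]), [np.float64(0.0011856818235898856), np.float64(0.0011856818235897308)])
fixed (array([ 0.53571643, -0.10996724,  0.01793201]), [np.float64(0.004398423849288061), np.float64(0.004398423849287972)])
[[ 9.35977943e-01  3.52058553e-01 -2.54357838e-04  2.02352759e-01]
 [ 3.52058475e-01 -9.35976540e-01  1.65754259e-03 -5.37777252e-01]
 [ 3.45479075e-04 -1.64097213e-03 -9.99998594e-01  3.01821998e-01]
 [ 0.00000000e+00  0.00000000e+00  0.00000000e+00  1.00000000e+00]]
cup [0.32712091 0.307329   0.        ]
turq [0.39876959 0.17808467 0.02      ]
tub? [ 0.59248298 -0.2402895   0.03      ]
roe [0.69192796 0.32251076 0.03      ]
```

View pics/z0.png

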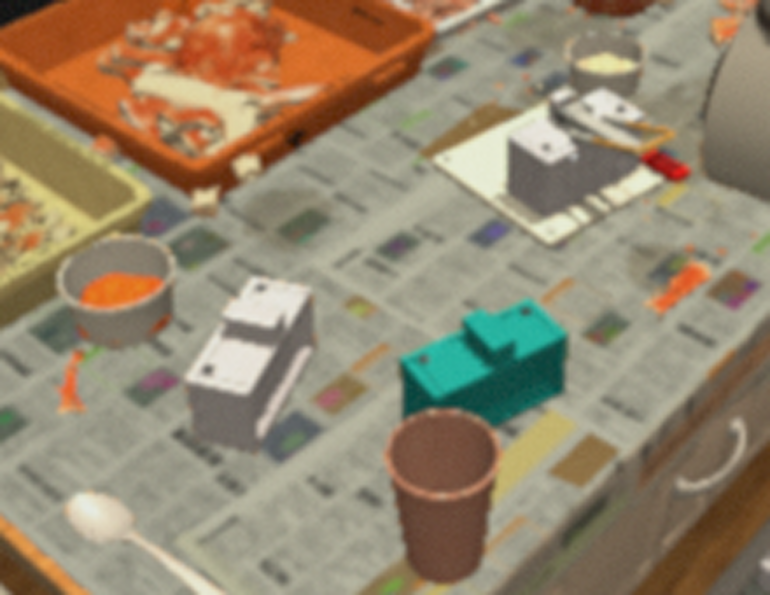

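Zoomed view: the loose half's open face is on the lower-right side and its keeper block is in the middle of the top. The lever is flat and points toward the robot. The board's free area is on the far side. Next I'll look from the wrist above the mould.

play_rows(
  increments=[0.04,-0.03,-0.005,0,0,0,0.0919,0.08,-0.06,-0.01,0,0,0,0.0919,0.12,-0.09,-0.015,0,0,0,0.0919,0.16,-0.12,-0.02,0,0,0,0.0919,0.2,-0.15,-0.025,0,0,0,0.0919,0.24,-0.18,-0.03,0,0,0,0.0919,0.28,-0.21,-0.035,0,0,0,0.0919,0.32,-0.24,-0.04,0,0,0,0.0919,0.37,-0.28,-0.045,0,0,0,0.0919,0.417,-0.313,-0.05,0,0,0,0.0919],
)

```text
time: 1.1
eef_pos: [0.4698, -0.1161, 0.3506]
ee_rot: [-0.0, 0.984, 0.179, -0.0]
ft_force: [0.6, -0.0, -0.1]
grip_width: 0.092
finger_force: 0.0
```

```bash
python3 - <<'E'
from h import *
im,c=snap('wrist');cv2.imwrite('pics/w1.png',im);np.save('c1.npy',np.array(c,dtype=object),allow_pickle=True);print(readout.sense()['time'],tool())
E
```

```text
1.15 [[ 0.93366168  0.35813991  0.0034161   0.47273852]
 [ 0.35812533 -0.93366397  0.00422445 -0.11028157]
 [ 0.00470243 -0.00272082 -0.99998524  0.3513713 ]
 [ 0.          0.          0.          1.        ]]
```

View pics/w1.png

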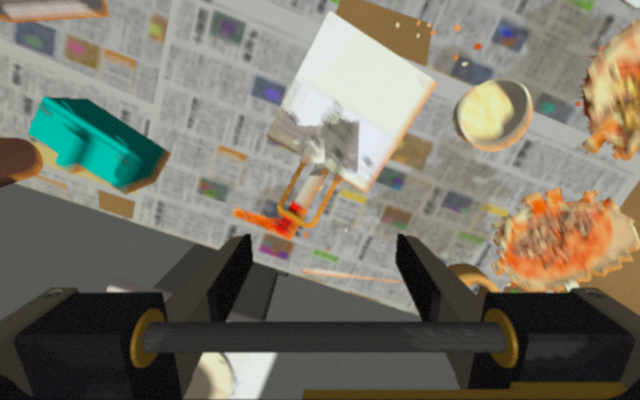

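Wrist view 1: board corners are near (338,12), (436,80), (368,190) and (270,130). The lever runs from (318,150) to the red grip at about (293,215), and the loop bar is near (295,222).

```bash
cat >> h.py <<'E'
def board(im,c,z=.012,verbose=True):
    hsv=cv2.cvtColor(im,cv2.COLOR_BGR2HSV)
    m=((hsv[...,2]>205)&(hsv[...,1]<45)).astype(np.uint8)
    m=cv2.morphologyEx(m,cv2.MORPH_OPEN,np.ones((5,5),np.uint8))
    n,l,s,ce=cv2.connectedComponentsWithStats(m)
    return m,s,ce
E
python3 - <<'E'
from h import *
im,c=snap('wrist');print(tool()[:3,3]);cv2.imwrite('pics/w2.png',im)
m,s,ce=board(im,c)
for a,b in zip(s[1:],ce[1:]):
    if a[4]>400:print(a,b)
n,l=cv2.connectedComponents(m)
k=l[70,380]; print(k)
cs,_=cv2.findContours((l==k).astype(np.uint8),0,1)
h=cv2.convexHull(max(cs,key=cv2.contourArea))
q=cv2.approxPolyDP(h,4,True)[:,0]
for p in q:print(p,plane(c,p,.012)[:2])
hsv=cv2.cvtColor(im,cv2.COLOR_BGR2HSV)
red=(((hsv[...,0]<6)|(hsv[...,0]>174))&(hsv[...,1]>180)&(hsv[...,2]>90)).astype(np.uint8);red[:, :240]=0;red[240:]=0;red[:,400:]=0
ys,xs=np.nonzero(red);print('red',len(xs),xs.mean(),ys.mean(),plane(c,(xs.mean(),ys.mean()),.097))
j=im[0:240,230:450];cv2.imwrite('pics/z2.png',cv2.resize(j,None,fx=2.5,fy=2.5,interpolation=cv2.INTER_CUBIC))
E
```

```text
[ 0.47125099 -0.11348464  0.35092227]
[  295    21   145   175 11780] [365.1344652   97.94142615]
[ 230  353   50   46 1532] [255.03916449 372.37859008]
[205 354  31  43 618] [221.94983819 373.2394822 ]
6
[334  21] [ 0.65848067 -0.05315311]
[439  87] [ 0.63628566 -0.21343541]
[370 195] [ 0.46494563 -0.18739761]
[349 185] [ 0.46790482 -0.15227731]
[295 120] [ 0.5267672  -0.04705361]
[301  82] [ 0.57590111 -0.03832195]
red 320 294.503125 225.56875 [ 0.41325438 -0.09492661  0.097     ]
```

View pics/z2.png

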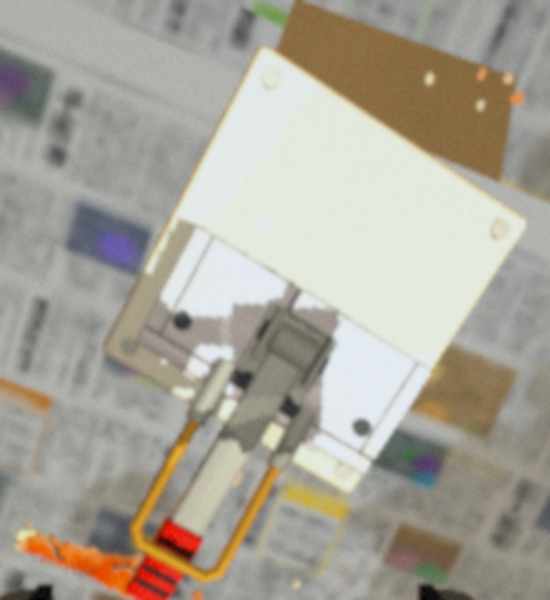

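Zoomed view: board corners in the crop are (263,47), (525,220), (350,492) and (105,350). The parting top edge runs from (193,222) to (432,365). The lever is in line with the board, and the loop bar lies at about (178,555), next to the red grip.

```bash
cat >> h.py <<'E'
def fit2(L,W):
    """rigid 2D fit world=R(yaw) local + t"""
    L=np.array(L,float);W=np.array(W,float);l0=L.mean(0);w0=W.mean(0)
    a=L-l0;b=W-w0;yaw=np.arctan2((a[:,0]*b[:,1]-a[:,1]*b[:,0]).sum(),(a*b).sum())
    Rm=np.array([[np.cos(yaw),-np.sin(yaw)],[np.sin(yaw),np.cos(yaw)]]);t=w0-Rm@l0
    return yaw,t,np.linalg.norm((Rm@L.T).T+t-W,axis=1)
E
python3 - <<'E'
from h import *
im,c=snap('wrist');print(tool()[:3,3]);cv2.imwrite('pics/w3.png',im)
i2=cv2.imread('pics/w2.png')
print('shift',cv2.phaseCorrelate(np.float32(cv2.cvtColor(i2,6))[:230],np.float32(cv2.cvtColor(im,6))[:230]))
f=lambda x,y:(230+(x+.5)/2.5-.5,(y+.5)/2.5-.5)
px=[f(263,47),f(525,219),f(351,493),f(105,350)]
W=[plane(c,p,.012)[:2] for p in px]
L=[(-.095,-.085),(-.095,.085),(.085,.085),(.085,-.085)]
print(W);print(fit2(L,W))
L2=[(0,-.065),(0,.065)];W2=[plane(c,f(193,222),.082)[:2],plane(c,f(432,365),.082)[:2]]
print(W2,fit2(L2,W2)); print(fit2(L+L2,W+W2))
E
```

```text
[ 0.47017806 -0.11582032  0.3505344 ]
shift ((-1.6328106632153094, -1.9091629133287285), 1.1677899559338887)
[array([ 0.65889745, -0.05710471]), array([ 0.63407611, -0.21819335]), array([ 0.46020229, -0.19276751]), array([ 0.48738796, -0.02934264])]
(np.float64(2.985920279182648), array([ 0.55520142, -0.12357683]), array([0.00433504, 0.00446293, 0.00268305, 0.00416978]))
[array([ 0.56565305, -0.05780104]), array([ 0.54679708, -0.18504834])] (np.float64(2.9944795776734963), array([ 0.55622507, -0.12142469]), array([0.0006816, 0.0006816]))
(np.float64(2.986751465024769), array([ 0.5555422 , -0.12286219]), array([0.00508527, 0.00398012, 0.00200211, 0.00449001, 0.00084324,
       0.00240476]))
```

play_rows(
  increments=[0.018,-0.035,0.002,0,0,0,0.0919,0.036,-0.07,0.004,0,0,0,0.0919,0.056,-0.11,0.006,0,0,0,0.0919,0.077,-0.15,0.008,0,0,0,0.0919,0.098,-0.19,0.01,0,0,0,0.0919,0.118,-0.23,0.013,0,0,0,0.0919,0.138,-0.27,0.016,0,0,0,0.0919,0.159,-0.31,0.018,0,0,0,0.0919,0.172,-0.335,0.02,0,0,0,0.0919,0.179,-0.349,0.02,0,0,0,0.0919],
)

```text
time: 2.25
eef_pos: [0.5141, 0.2719, 0.3296]
ee_rot: [0.0, 0.984, 0.179, -0.001]
ft_force: [-0.2, 0.7, -0.2]
grip_width: 0.0917
finger_force: 0.0
```

play_rows(
  increments=[0,0,0,0,0,0,0.0919,0,0,0,0,0,0,0.0919],
)

```text
time: 2.45
eef_pos: [0.5144, 0.2699, 0.3306]
ee_rot: [0.0, 0.984, 0.178, -0.0]
ft_force: [-0.3, 0.2, 0.2]
grip_width: 0.0921
finger_force: 0.0
```

```bash
python3 - <<'E'
from h import *
im,c=snap('wrist');cv2.imwrite('pics/w4.png',im);np.savez('c4.npz',E=c[3]);print(readout.sense()['time'],tool()[:3,3])
im2,c2=snap('wrist');print(tool()[:3,3],cv2.phaseCorrelate(np.float32(cv2.cvtColor(im,6))[:230],np.float32(cv2.cvtColor(im2,6))[:230]))
E
```

```text
2.5 [0.51439637 0.26976129 0.33072682]
[0.51439863 0.26978019 0.3308318 ] ((-0.20972404164598402, 0.016965460399646304), 1.0345152868827183)
```

View pics/w4.png

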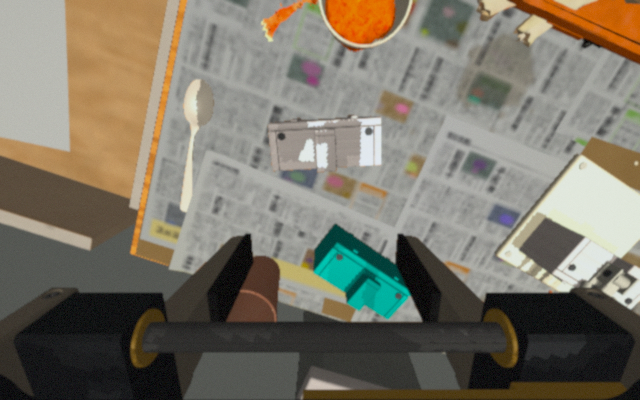

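Wrist view 2: the loose half's top spans about (268,120) to (383,170), with the keeper near (322,150). The turquoise decoy is at (360,270), the cup at (255,290) and the roe tub at (365,15).

```bash
python3 - <<'E'
import cv2
im=cv2.imread('pics/w4.png')[100:190,255:395]
cv2.imwrite('pics/z4.png',cv2.resize(im,None,fx=5,fy=5,interpolation=cv2.INTER_CUBIC))
E
```

```text
(no output)
```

View pics/z4.png

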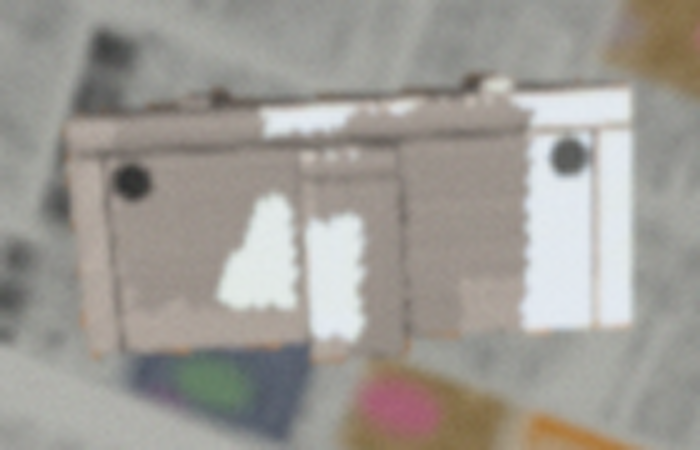

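```bash
python3 - <<'E'
from h import *
T=tool();c=list(cam('wrist',T));c[3]=np.load('c4.npz')['E']
f=lambda x,y:(255+(x+.5)/5-.5,100+(y+.5)/5-.5)
px=[f(97,355),f(632,328),f(631,86),f(66,120)]
L=[(0,-.065),(0,.065),(-.055,.065),(-.055,-.065)]
W=[plane(c,p,.07)[:2] for p in px]
yaw,t,e=fit2(L,W);print(np.round(W,4),yaw,t,e)
for s in('left/right block',):
    a=plane(c,f(303,250),.092);b=plane(c,f(407,250),.092);print('block w',np.linalg.norm(a-b),(a+b)/2)
Rm=R.from_euler('z',yaw).as_matrix()
print('block centre',Rm@[-.02,0,0]+np.append(t,0))
yb=yaw+np.pi/2
for y in(yb,yb-np.pi):print(y,go(np.append((Rm@[-.02,0,0])[:2]+t,.30),down(y)))
print(readout.sense()['qpos'])
E
```

```text
[[0.5092 0.3295]
 [0.5595 0.2135]
 [0.6096 0.2359]
 [0.5581 0.3524]] -2.726373796209971 [0.53392955 0.27169726] [0.00223967 0.00139375 0.00168678 0.00098584]
block w 0.02255323808828672 [0.55627691 0.28211193 0.092     ]
block centre [0.55223011 0.27976507 0.        ]
-1.1555774694150744 (array([0.0389, 0.0039, 0.0308]), array([ 0.03,  0.  , -3.29]))
-4.297170123004868 (array([0.0389, 0.0039, 0.0308]), array([ 1.0000e-02, -5.0000e-02,  1.7671e+02]))
[ 2.75322986e-01  1.55563438e-01  1.54449145e+00 -5.33025041e-04
  1.44153935e+00  1.48845651e+00]
```

play_rows(
  increments=[0.02,0.002,0.04,0,0,-2,0.06,0.043,0.004,0.08,0,0,-3.3,0.06,0.043,0.004,0.11,0,0,-3.3,0.06,0.043,0.004,0.12,0,0,-3.3,0.06,0.043,0.004,0.135,0,0,-3.3,0.06,0.043,0.004,0.15,0,0,-3.3,0.06,0.043,0.004,0.16,0,0,-3.3,0.06,0.043,0.004,0.168,0,0,-3.3,0.06,0.043,0.004,0.168,0,0,-3.3,0.06],
)

```text
time: 3.45
eef_pos: [0.5552, 0.2828, 0.1618]
ee_rot: [0.0, 0.978, 0.207, -0.001]
ft_force: [-0.2, 0.1, -0.0]
grip_width: 0.0601
finger_force: 0.0
```

play_rows(
  increments=[0,0,0,0,0,0,0.03,0,0,0,0,0,0,0.02,0,0,0,0,0,0,0.01,0,0,0,0,0,0,0.005,0,0,0,0,0,0,0.005,0,0,0,0,0,0,0.005,0,0,0,0,0,0,0.005],
  force=50,
)

```text
time: 4.15
eef_pos: [0.5558, 0.2831, 0.163]
ee_rot: [-0.0, 0.978, 0.207, 0.0]
ft_force: [-1.5, 1.6, 1.8]
grip_width: 0.0217
finger_force: 50.0
```

play_rows(
  increments=[0,0,-0.02,0,0,0,0.005,0,0,-0.055,0,0,0,0.005,-0.01,0.012,-0.095,0,0,2,0.005,-0.034,0.041,-0.13,0,0,5,0.005,-0.062,0.075,-0.155,0,0,9,0.005,-0.092,0.112,-0.175,0,0,13,0.005,-0.122,0.149,-0.195,0,0,17,0.005,-0.152,0.185,-0.21,0,0,21,0.005,-0.182,0.222,-0.225,0,0,25,0.005,-0.21,0.256,-0.232,0,0,29,0.005],
)

```text
time: 5.15
eef_pos: [0.4662, -0.0378, 0.3941]
ee_rot: [-0.0, 0.999, -0.046, -0.001]
ft_force: [0.7, -0.9, -7.4]
grip_width: 0.0215
finger_force: 50.0
```

play_rows(
  increments=[-0.003,0.02,-0.002,0,0,1.5,0.005,-0.007,0.04,-0.004,0,0,3,0.005,-0.01,0.055,-0.005,0,0,3.7,0.005,-0.012,0.065,-0.005,0,0,3.7,0.005,-0.012,0.065,-0.005,0,0,3.7,0.005,-0.012,0.065,-0.005,0,0,3.7,0.005,-0.012,0.065,-0.005,0,0,3.7,0.005],
)

```text
time: 5.85
eef_pos: [0.4499, -0.0992, 0.3992]
ee_rot: [-0.0, 0.997, -0.076, -0.0]
ft_force: [-0.0, 0.9, -8.0]
grip_width: 0.0213
finger_force: 50.0
```

```bash
python3 - <<'E'
from h import *
im,c=snap('wrist');cv2.imwrite('pics/w5.png',im);np.savez('c5.npz',E=c[3]);print(readout.sense()['time'],tool())
im2,c2=snap('wrist');print(tool()[:3,3])
E
```

```text
5.9 [[ 9.88460263e-01 -1.51479814e-01 -4.17465407e-04  4.49909082e-01]
 [-1.51479589e-01 -9.88460245e-01  5.26564400e-04 -9.92144554e-02]
 [-4.92411836e-04 -4.57250497e-04 -9.99999774e-01  3.99413850e-01]
 [ 0.00000000e+00  0.00000000e+00  0.00000000e+00  1.00000000e+00]]
[ 0.4499323  -0.09927464  0.39948574]
```

View pics/w5.png

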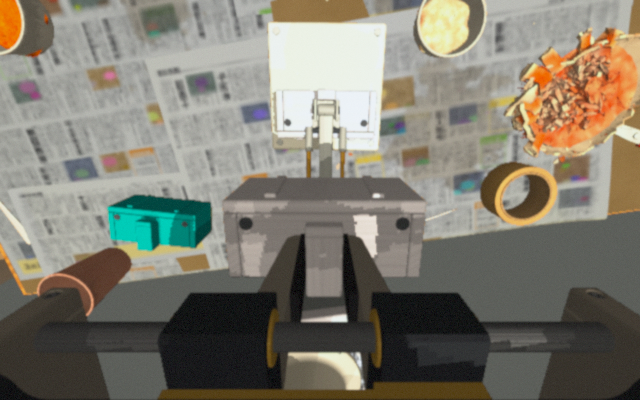

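Wrist view 3, now settled with the half held: board corners are about (271,23), (386,24) and (379,150). The parting edge is near row 90 and the lever runs down column 326. I'll fit those edges at subpixel level.

```bash
python3 - <<'E'
from h import *
im=cv2.imread('pics/w5.png');c=list(cam('wrist',tool()));c[3]=np.load('c5.npz')['E']
g=cv2.GaussianBlur(cv2.cvtColor(im,6),(3,3),0).astype(float)
def peak(p,x0,sg):
    d=np.gradient(p)*sg;i=int(np.argmax(d[1:-1]))+1
    a,b,e=d[i-1:i+2];den=a-2*b+e;return x0+i+(0 if den==0 else .5*(a-e)/den)
L=[(peak(g[r,262:285],262,1),r) for r in range(32,86,3)]
Rr=[(peak(g[r,376:394],376,-1),r) for r in range(32,86,3)]
Tp=[(x,peak(g[14:34,x],14,1)) for x in range(285,375,4)]
def line(P):
    vx,vy,x,y=cv2.fitLine(np.float32(P),cv2.DIST_HUBER,0,.01,.01).ravel();d=np.abs((np.array(P)-[x,y])@[-vy,vx]);return np.median(d)
for n,P in(('L',L),('R',Rr),('T',Tp)):
    W=np.array([plane(c,p,.012)[:2] for p in P]);vx,vy,x,y=cv2.fitLine(np.float32(W),cv2.DIST_HUBER,0,.001,.001).ravel()
    print(n,'dirdeg',np.degrees(np.arctan2(vy,vx)),'pt',x,y,'medres px',line(P))
np.set_printoptions(linewidth=200)
for x in(282,300,355,368):print(x,g[80:155,x].astype(int))
for r in(110,120,128):print(r,g[r,265:390].astype(int))
E
```

```text
L dirdeg -9.185258 pt 0.6176212 -0.04470561 medres px 0.19548785483294492
R dirdeg -9.452384 pt 0.5999817 -0.21126081 medres px 0.09362741292602206
T dirdeg 80.9866 pt 0.65358174 -0.11235075 medres px 0.08612613950537021
282 [239 239 239 239 238 239 238 238 236 231 223 218 218 219 220 218 217 217 219 221 222 225 227 229 230 231 231 231 232 231 230 228 228 228 228 227 225 224 224 224 222 221 220 221 223 226 228 229 227
 219 207 210 226 237 238 234 221 196 173 161 153 146 143 146 152 160 164 158 142 125 117 120 130 141 153]
300 [239 239 239 239 239 239 239 238 235 231 230 234 239 240 241 241 241 241 240 240 240 240 240 240 240 240 240 240 240 240 241 241 241 241 241 241 241 241 241 241 240 240 240 241 240 240 241 241 240
 232 217 212 225 237 239 236 225 210 198 186 173 168 168 168 168 168 164 157 150 149 154 163 170 172 170]
355 [239 239 239 240 239 239 239 239 239 236 233 233 237 241 241 241 241 241 241 241 241 241 241 241 241 241 241 241 241 241 241 241 241 241 241 241 241 241 241 241 241 241 241 241 241 241 241 241 241
 238 230 220 221 232 240 241 239 234 231 234 237 239 240 240 240
[... 1172 characters left out ...]
40 241 241 241 241 241 241 241 241 241 241 241 241 241 241 241 241 239 230 207 179
 162 160 175 199 212 214 224 236 240 240 239 236 234 236 239 237 218 177 136 117 112 110 108 106 105 104 103]
128 [177 172 168 165 163 162 174 200 214 201 181 184 209 229 236 238 237 227 217 221 232 237 238 238 238 238 239 239 239 239 239 239 239 239 240 240 239 239 232 213 186 175 187 203 209 198 172 143 125
 115 104  92  90 113 161 205 225 229 231 233 235 236 237 237 237 234 218 177 129 104 108 123 134 135 138 155 180 200 209 210 209 218 231 238 240 240 241 240 240 240 241 241 241 241 240 240 239 238
 236 236 236 232 224 224 232 238 240 240 237 235 236 239 239 228 195 149 115 104 104 104 104 102 100  99  99]
```

```bash
python3 - <<'E'
from h import *
c=list(cam('wrist',tool()));c[3]=np.load('c5.npz')['E']
a=np.radians(9.2);d=np.array([np.cos(a),-np.sin(a)]);n=np.array([np.sin(a),np.cos(a)])
def rep(s,p,z):
    w=plane(c,p,z)[:2];print(s,'along %.4f norm %.4f'%(w@d,w@n))
for s,p,z in(('boardL',(270.5,58),.012),):rep(s,p,z)
for x,r in((300,90),(355,90.4),(368,90.7),(300,89.5)):rep('part',(x,r),.082)
for s,p in(('inL110',(283,110)),('inR110',(368.4,110)),('inL128',(283,128)),('inR128',(367.6,128)),('holeL',(287,121)),('holeR',(362.6,122.5)),('rear300',(300,131)),('rear355',(355,131.5))):rep(s,p,.082)
for s,p in(('lev120L',(318,120)),('lev120R',(335,120)),('lev128L',(316.7,128)),('lev128R',(334.3,128))):rep(s,p,.096)
E
```

```text
boardL along 0.6165 norm 0.0522
part along 0.5690 norm 0.0045
part along 0.5691 norm -0.0656
part along 0.5689 norm -0.0822
part along 0.5696 norm 0.0045
inL110 along 0.5445 norm 0.0270
inR110 along 0.5454 norm -0.0839
inL128 along 0.5217 norm 0.0278
inR128 along 0.5226 norm -0.0841
holeL along 0.5307 norm 0.0222
holeR along 0.5296 norm -0.0771
rear300 along 0.5180 norm 0.0054
rear355 along 0.5180 norm -0.0676
lev120L along 0.5327 norm -0.0187
lev120R along 0.5329 norm -0.0403
lev128L along 0.5229 norm -0.0171
lev128R along 0.5231 norm -0.0396
```

play_rows(
  increments=[0.03,0.001,0,0,0,0.5,0.005,0.07,0.002,0.01,0,0,0.5,0.005,0.11,0.003,0.03,0,0,0.5,0.005,0.14,0.0034,0.06,0,0,0.5,0.005,0.148,0.0034,0.09,0,0,0.5,0.005,0.148,0.0034,0.12,0,0,0.5,0.005,0.148,0.0034,0.15,0,0,0.5,0.005,0.148,0.0034,0.175,0,0,0.5,0.005,0.148,0.0034,0.195,0,0,0.5,0.005,0.148,0.0034,0.21,0,0,0.5,0.005],
)

```text
time: 6.95
eef_pos: [0.5951, -0.1251, 0.1876]
ee_rot: [-0.0, 0.997, -0.081, -0.001]
ft_force: [-0.3, 0.1, -7.0]
grip_width: 0.0218
finger_force: 50.0
```

play_rows(
  increments=[0,0,0.004,0,0,0,0.005,0,0,0.008,0,0,0,0.005,0,0,0.01,0,0,0,0.005,0,0,0.012,0,0,0,0.005,0,0,0.012,0,0,0,0.005],
)

```text
time: 7.45
eef_pos: [0.5958, -0.126, 0.1782]
ee_rot: [0.0, 0.997, -0.081, 0.0]
ft_force: [0.2, 0.4, -7.6]
grip_width: 0.0215
finger_force: 50.0
```

play_rows(
  increments=[0,0,0.001,0,0,0,0.005,0,0,0.002,0,0,0,0.005,0,0,0.0025,0,0,0,0.005,0,0,0.0025,0,0,0,0.005,0,0,0.0025,0,0,0,0.005],
)

```text
time: 7.95
eef_pos: [0.5957, -0.1261, 0.1755]
ee_rot: [0.0, 0.997, -0.081, 0.0]
ft_force: [-1.1, -0.7, -4.1]
grip_width: 0.0214
finger_force: 50.0
```

```bash
python3 - <<'E'
from h import *
for n in('scene','side','wrist'):
    im,c=snap(n);cv2.imwrite(f'pics/p6{n}.png',im)
s=readout.sense();print(tool(),s['ft_force'])
E
```

```text
[[ 9.86899901e-01 -1.61333403e-01  3.45436156e-04  5.95666998e-01]
 [-1.61333271e-01 -9.86899910e-01 -3.79517305e-04 -1.26085795e-01]
 [ 4.02139729e-04  3.18815246e-04 -9.99999868e-01  1.75519529e-01]
 [ 0.00000000e+00  0.00000000e+00  0.00000000e+00  1.00000000e+00]] [-1.20246654 -0.39733377 -4.39322855]
```

play_rows(
  increments=[-0.003,-0.0005,0,0,0,0,0.005,-0.006,-0.0005,0,0,0,0,0.005,-0.009,-0.0005,0,0,0,0,0.005,-0.011,-0.0005,0,0,0,0,0.005,-0.012,-0.0005,0,0,0,0,0.005,-0.013,-0.0005,0,0,0,0,0.005,-0.013,-0.0005,0,0,0,0,0.005],
)

```text
time: 8.8
eef_pos: [0.5828, -0.1233, 0.1754]
ee_rot: [0.0, 0.997, -0.081, 0.0]
ft_force: [1.5, -0.5, -4.4]
grip_width: 0.0214
finger_force: 50.0
```

play_rows(
  increments=[-0.001,0,0,0,0,0,0.005,-0.001,0,0,0,0,0,0.005,-0.002,0,0,0,0,0,0.005,-0.002,0,0,0,0,0,0.005],
)

```text
time: 9.2
eef_pos: [0.5814, -0.1231, 0.1754]
ee_rot: [0.0, 0.997, -0.081, 0.001]
ft_force: [4.2, -0.8, -6.3]
grip_width: 0.0217
finger_force: 50.0
```

play_rows(
  increments=[-0.001,0,0,0,0,0,0.005,-0.002,0,0,0,0,0,0.005,-0.002,0,0,0,0,0,0.005],
)

```text
time: 9.5
eef_pos: [0.5806, -0.123, 0.1756]
ee_rot: [0.0, 0.997, -0.081, 0.003]
ft_force: [10.5, -1.1, -10.6]
grip_width: 0.0218
finger_force: 50.0
```

play_rows(
  increments=[0.0013,0,0,0,0,0,0.005,0.0013,0,0,0,0,0,0.03,0.0013,0,0,0,0,0,0.05,0.0013,0,0,0,0,0,0.06,0.0013,0,-0.03,0,0,0,0.06,0.0013,0,-0.07,0,0,0,0.06,-0.01,0,-0.11,0,0,0,0.06,-0.04,0,-0.15,0,0,0,0.06,-0.06,0,-0.175,0,0,0,0.06,-0.06,0,-0.175,0,0,0,0.06],
)

```text
time: 10.5
eef_pos: [0.5196, -0.1133, 0.3555]
ee_rot: [0.002, 0.997, -0.081, 0.004]
ft_force: [0.2, -1.5, 0.4]
grip_width: 0.0601
finger_force: 0.0
```

play_rows(
  increments=[0,0,0,0,0,0,0.06,0,0,0,0,0,0,0.06],
)

```text
time: 10.7
eef_pos: [0.5195, -0.1129, 0.3483]
ee_rot: [-0.0, 0.997, -0.081, -0.001]
ft_force: [1.0, -0.2, -0.7]
grip_width: 0.0599
finger_force: 0.0
```

```bash
python3 - <<'E'
from h import *
im,c=snap('wrist');cv2.imwrite('pics/w7.png',im);np.savez('c7.npz',E=c[3]);T=tool();print(readout.sense()['time'],T[:3,3])
a=np.radians(9.2);d=np.array([np.cos(a),-np.sin(a)]);n=np.array([np.sin(a),np.cos(a)])
for z,y in((.082,-.065),(.082,.065)):
  for x in(-.055,0,.06):print(proj(c,np.append((.569-x)*d+(-.0283-y)*n,z)).round())
cc=im[60:260,200:440];cv2.imwrite('pics/z7.png',cv2.resize(cc,None,fx=3,fy=3,interpolation=cv2.INTER_CUBIC))
E
```

```text
10.75 [ 0.51946995 -0.11288254  0.34806336]
[265. 102.]
[268. 151.]
[271. 200.]
[381. 102.]
[378. 151.]
[376. 200.]
```

View pics/z7.png

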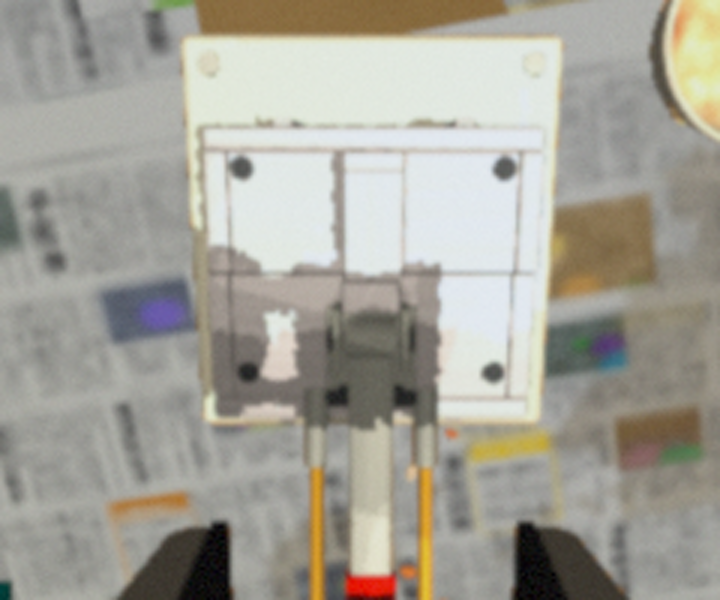

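The halves are closed and in line: the outer edges match, the seam runs straight at crop row 272, and both edges sit where the mould model predicts. Next I'll grip the lever.

play_rows(
  increments=[-0.04,0,0.01,0,0,0,0.042,-0.08,0,0.03,0,0,0,0.042,-0.11,0,0.06,0,0,0,0.042,-0.12,0,0.1,0,0,0,0.042,-0.12,0,0.13,0,0,0,0.042,-0.12,0,0.155,0,0,0,0.042,-0.12,0,0.175,0,0,0,0.042,-0.12,0,0.187,0,0,0,0.042,-0.12,0,0.187,0,0,0,0.042],
)

```text
time: 11.65
eef_pos: [0.4, -0.0929, 0.1609]
ee_rot: [-0.001, 0.997, -0.081, -0.002]
ft_force: [-0.1, 1.1, 0.4]
grip_width: 0.0418
finger_force: 0.0
```

play_rows(
  increments=[0,0,0,0,0,0,0.025,0,0,0,0,0,0,0.015,0,0,0,0,0,0,0.005,0,0,0,0,0,0,0.005,0,0,0,0,0,0,0.005],
  force=25,
)

```text
time: 12.15
eef_pos: [0.402, -0.0931, 0.164]
ee_rot: [-0.001, 0.997, -0.081, 0.001]
ft_force: [2.0, 4.5, 0.3]
grip_width: 0.0216
finger_force: 25.0
```

```bash
cat >> h.py <<'E'
a9=np.radians(9.2);D=np.array([np.cos(a9),-np.sin(a9),0]);N=np.array([np.sin(a9),np.cos(a9),0])
def M(x,y,z): return (.569-x)*D+(-.0283-y)*N+np.array([0,0,z])   # mould -> world
def unM(w): return np.array([.569-w@D,-.0283-w@N,w[2]])
E
python3 - <<'E'
from h import *
s=readout.sense();T=tool(s);print('grasp in mould',unM(T[:3,3]+T[:3,2]*.069),s['grip_width'],s['ft_force'])
Td=T.copy();Td[:3,:3]=down(np.radians(-99.2))
for i in range(1,18):
    t=1.72*i/17;r=.134;p=M(.024+r*np.cos(t),0,.092+r*np.sin(t))
    p0=M(.024+r,0,.092); d=Td[:3,:3].T@(p-p0);print(round(t,3),np.round(d,4))
E
```

```text
grasp in mould [ 0.15710833 -0.00082254  0.095009  ] 0.021610499045687015 [2.01910667 4.53778618 0.29022006]
0.101 [ 0.0007  0.     -0.0135]
0.202 [ 0.0027  0.     -0.0269]
0.304 [ 0.0061  0.     -0.0401]
0.405 [ 0.0108  0.     -0.0528]
0.506 [ 0.0168  0.     -0.0649]
0.607 [ 0.0239  0.     -0.0764]
0.708 [ 0.0322  0.     -0.0872]
0.809 [ 0.0416  0.     -0.097 ]
0.911 [ 0.0518  0.     -0.1058]
1.012 [ 0.0629  0.     -0.1136]
1.113 [ 0.0748  0.     -0.1202]
1.214 [ 0.0872  0.     -0.1256]
1.315 [ 0.1001  0.     -0.1296]
1.416 [ 0.1134  0.     -0.1324]
1.518 [ 0.1269  0.     -0.1338]
1.619 [ 0.1404  0.     -0.1338]
1.72 [ 0.1539  0.     -0.1325]
```

play_rows(
  increments=[0.0007,-0.0005,-0.0135,0,0,0,0.005,0.0027,-0.0005,-0.027,0,0,0,0.005,0.006,-0.0005,-0.04,0,0,0,0.005,0.011,-0.0005,-0.053,0,0,0,0.005,0.017,-0.0005,-0.065,0,0,0,0.005,0.024,-0.0005,-0.0765,0,0,0,0.005,0.032,-0.0005,-0.087,0,0,0,0.005,0.0415,-0.0005,-0.097,0,0,0,0.005,0.052,-0.0005,-0.106,0,0,0,0.005,0.063,-0.0005,-0.1135,0,0,0,0.005],
)

```text
time: 13.15
eef_pos: [0.463, -0.1029, 0.2766]
ee_rot: [-0.001, 0.997, -0.081, -0.002]
ft_force: [-0.3, 1.4, -4.4]
grip_width: 0.022
finger_force: 25.0
```

```bash
python3 - <<'E'
from h import *
s=readout.sense();T=tool(s);g=unM(T[:3,3]+T[:3,2]*.069);v=g-[.024,0,.092];print(g,np.hypot(v[0],v[2]),np.arctan2(v[2],v[0]),s['grip_width'],s['finger_force'],s['ft_force'])
E
```

```text
[ 0.09584437 -0.00076762  0.20763115] 0.13613294030282172 1.0148450334977481 0.02195572528682399 24.999251067638397 [-0.25121353  1.39575692 -4.40280881]
```

play_rows(
  increments=[0.012,0,-0.0067,0,0,0,0.005,0.0243,0,-0.012,0,0,0,0.005,0.0372,0,-0.016,0,0,0,0.005,0.0505,0,-0.019,0,0,0,0.005,0.064,0,-0.0203,0,0,0,0.005,0.0775,0,-0.0203,0,0,0,0.005,0.088,0,-0.0195,0,0,0,0.005,0.092,0,-0.019,0,0,0,0.005,0.093,0,-0.019,0,0,0,0.005],
)

```text
time: 14.05
eef_pos: [0.5555, -0.1182, 0.2961]
ee_rot: [-0.0, 0.997, -0.081, -0.0]
ft_force: [-2.7, 3.3, 4.5]
grip_width: 0.0216
finger_force: 25.0
```

```bash
python3 - <<'E'
from h import *
s=readout.sense();T=tool(s);g=unM(T[:3,3]+T[:3,2]*.069);v=g-[.024,0,.092];print(g,np.hypot(v[0],v[2]),np.arctan2(v[2],v[0]),s['grip_width'],s['finger_force'],s['ft_force'])
E
```

```text
[ 0.00176016 -0.00046186  0.22711509] 0.13693318722515993 1.7339328027497096 0.02162905480857888 24.99942809343338 [-2.73816525  3.30953486  4.48412202]
```

play_rows(
  increments=[0,0,0,0,0,0,0.03,0,0,0,0,0,0,0.034,0,0,0,0,0,0,0.034,0,0,-0.02,0,0,0,0.034,0,0,-0.05,0,0,0,0.05,0,0,-0.09,0,0,0,0.07,0,0,-0.12,0,0,0,0.07,0,0,-0.12,0,0,0,0.07,0,0,-0.12,0,0,0,0.07],
)

```text
time: 14.95
eef_pos: [0.5553, -0.1186, 0.416]
ee_rot: [0.0, 0.997, -0.081, 0.001]
ft_force: [-0.8, 0.0, -0.3]
grip_width: 0.0692
finger_force: 0.0
```

```bash
python3 - <<'E'
from h import *
im,c=snap('side');cv2.imwrite('pics/s8.png',im)
iw,cw=snap('wrist');cv2.imwrite('pics/w8.png',iw)
T=tool();print(T[:3,3],R.from_matrix(T[:3,:3]).as_matrix()[:,0])
b=.25
z=-np.sin(b)*D+np.array([0,0,-np.cos(b)]);y=-N;Rm=np.column_stack([np.cross(y,z),y,z])
pin=np.array([.0256,.118])
def pose(phi,off=.081,back=0):
    p=pin+.068*np.array([np.cos(phi),np.sin(phi)]);w=M(p[0],0,p[1]);return w-z*(off+back)
print('approach',pose(2.02,back=.07),go(pose(2.02,back=.07),Rm))
G=np.eye(4);G[:3,:3]=Rm;G[:3,3]=pose(2.02)
for f in np.arange(2.02,3.56,.15):print(round(f,2),go(pose(f),Rm,G)[0])
for n,cc,i in(('side',c,im),('wrist',cw,iw)):
  for nm,X in(('bar',M(-.013,0,.198)),('bar-',M(-.013,-.022,.198)),('bar+',M(-.013,.022,.198)),('levertip',M(.004,0,.225)),('legs',M(-.004,0,.179))):print(n,nm,proj(cc,X).round(1))
cv2.imwrite('pics/s8z.png',0*im)
hsv=cv2.cvtColor(im,cv2.COLOR_BGR2HSV);br=cv2.inRange(hsv,(14,130,90),(28,255,255));red=cv2.inRange(hsv,(0,170,90),(6,255,255))|cv2.inRange(hsv,(174,170,90),(180,255,255))
for n,m in(('brass',br),('red',red)):
  m=m.copy();m[:120]=0;m[280:]=0;m[:,:270]=0;m[:,390:]=0;k,l,s,ce=cv2.connectedComponentsWithStats(m);print(n,[(s[i].tolist(),ce[i].round(1).tolist()) for i in range(1,k) if s[i][4]>8])
E
```

```text
[ 0.55475527 -0.118269    0.41375236] [ 0.98685786 -0.16156529 -0.00286766]
approach [ 0.59791168 -0.12550935  0.32555971] (array([0.044 , 0.0002, 0.0881]), array([ -0.05, -14.16,  -0.09]))
2.02 [0. 0. 0.]
2.17 [0.0098 0.     0.0028]
2.32 [ 0.0191 -0.      0.007 ]
2.47 [ 0.0277 -0.      0.0125]
2.62 [ 0.0353 -0.      0.0192]
2.77 [0.0418 0.     0.0271]
2.92 [ 0.0471 -0.      0.0358]
3.07 [ 0.0511 -0.      0.0452]
3.22 [0.0535 0.     0.055 ]
3.37 [ 0.0545 -0.      0.0652]
3.52 [0.054  0.     0.0754]
side bar [347.9 182.7]
side bar- [346.  178.4]
side bar+ [349.8 187.3]
side levertip [342.  174.9]
side legs [344.4 188.9]
wrist bar [323.1 180. ]
wrist bar- [302. 180.]
wrist bar+ [344.3 179.9]
wrist levertip [323.1 203.4]
wrist legs [323.2 184. ]
brass []
red [([339, 172, 5, 15, 53], [340.8, 179.3])]
```

```bash
python3 - <<'E'
from h import *
np.set_printoptions(linewidth=200)
i=cv2.imread('pics/w8.png');h=cv2.cvtColor(i,cv2.COLOR_BGR2HSV)
m=cv2.inRange(h,(10,110,60),(30,255,255));m[:140]=0;m[240:]=0;m[:,280:370]=m[:,280:370];m[:,:280]=0;m[:,370:]=0
k,l,s,ce=cv2.connectedComponentsWithStats(m);print([(s[j].tolist(),ce[j].round(1).tolist()) for j in range(1,k) if s[j][4]>8])
r=cv2.inRange(h,(0,170,60),(6,255,255))|cv2.inRange(h,(174,170,60),(180,255,255));k,l,s,ce=cv2.connectedComponentsWithStats(r);print([(s[j].tolist(),ce[j].round(1).tolist()) for j in range(1,k) if s[j][4]>15 and 270<ce[j][0]<380])
E
```

```text
[([300, 178, 46, 15, 295], [321.4, 182.0]), ([353, 213, 17, 7, 74], [361.1, 216.2])]
[([313, 198, 21, 13, 228], [323.0, 204.1])]
```

play_rows(
  increments=[0.02,0,0.01,0,-5,0,0.07,0.04,0,0.02,0,-10,0,0.07,0.044,0,0.05,0,-14.2,0,0.07,0.044,0,0.075,0,-14.2,0,0.07,0.044,0,0.09,0,-14.2,0,0.07,0.044,0,0.09,0,-14.2,0,0.07,0.044,0,0.09,0,-14.2,0,0.07],
)

```text
time: 15.75
eef_pos: [0.5985, -0.1254, 0.3262]
ee_rot: [-0.01, 0.989, -0.08, -0.123]
ft_force: [-0.6, -0.5, 1.3]
grip_width: 0.07
finger_force: 0.0
```

```bash
python3 - <<'E'
from h import *
T=tool();print(T,readout.sense()['time'])
b=.25
z=-np.sin(b)*D+np.array([0,0,-np.cos(b)]);y=-N;Rm=np.column_stack([np.cross(y,z),y,z])
p=np.array([.0256,.118])+.068*np.array([np.cos(2.02),np.sin(2.02)])
print(go(M(p[0],0,p[1])-z*.081,Rm))
E
```

```text
[[ 9.56781618e-01 -1.61424349e-01 -2.41890708e-01  5.98460132e-01]
 [-1.56524933e-01 -9.86885084e-01  3.94686654e-02 -1.25409280e-01]
 [-2.45089535e-01  9.90331925e-05 -9.69500444e-01  3.26186695e-01]
 [ 0.00000000e+00  0.00000000e+00  0.00000000e+00  1.00000000e+00]] 15.75
(array([-0.0005,  0.0002,  0.0707]), array([-0.02, -0.14, -0.09]))
```

play_rows(
  increments=[0,0,0.02,0,0,0,0.07,0,0,0.04,0,0,0,0.07,0,0,0.055,0,0,0,0.07,0,0,0.065,0,0,0,0.07,0,0,0.0705,0,0,0,0.07,0,0,0.0705,0,0,0,0.055,0,0,0.0705,0,0,0,0.045,0,0,0.0705,0,0,0,0.045,0,0,0.0705,0,0,0,0.045],
  force=12,
)

```text
time: 16.65
eef_pos: [0.5822, -0.1226, 0.2583]
ee_rot: [-0.01, 0.989, -0.08, -0.122]
ft_force: [1.2, 0.5, 1.3]
grip_width: 0.0494
finger_force: 12.0
```

play_rows(
  increments=[0.005,0,0.0012,0,0,0,0.045,0.0098,0,0.0028,0,0,0,0.045,0.0191,0,0.007,0,0,0,0.045,0.0277,0,0.0125,0,0,0,0.045,0.0353,0,0.0192,0,0,0,0.045,0.0418,0,0.0271,0,0,0,0.045,0.0471,0,0.0358,0,0,0,0.045,0.0471,0,0.0358,0,0,0,0.045],
)

```text
time: 17.45
eef_pos: [0.6182, -0.1286, 0.2085]
ee_rot: [-0.01, 0.989, -0.08, -0.124]
ft_force: [3.8, 1.1, 1.9]
grip_width: 0.0498
finger_force: 12.0
```

```bash
python3 - <<'E'
from h import *
s=readout.sense();T=tool(s);g=unM(T[:3,3]+T[:3,2]*.081);v=g-[.0256,0,.118];print(g,np.hypot(v[0],v[2]),np.arctan2(v[2],v[0])%6.283,s['grip_width'],s['finger_force'],s['ft_force'])
E
```

```text
[-0.04184309 -0.0002567   0.13003999] 0.0685093599298553 2.964932933994127 0.049752118157300226 12.00397982262075 [3.77932914 1.10704627 1.8613869 ]
```

play_rows(
  increments=[0.004,0,0.0094,0,0,0,0.045,0.0064,0,0.0192,0,0,0,0.045,0.0074,0,0.0294,0,0,0,0.045,0.0073,0,0.0345,0,0,0,0.045,0.0073,0,0.0355,0,0,0,0.045,0.0073,0,0.0355,0,0,0,0.045],
)

```text
time: 18.05
eef_pos: [0.6159, -0.1282, 0.174]
ee_rot: [-0.01, 0.989, -0.08, -0.124]
ft_force: [3.3, 1.0, -0.3]
grip_width: 0.0493
finger_force: 12.0
```

```bash
python3 - <<'E'
from h import *
s=readout.sense();T=tool(s);g=unM(T[:3,3]+T[:3,2]*.081);v=g-[.0256,0,.118];print(g,np.hypot(v[0],v[2]),np.arctan2(v[2],v[0])%6.283,s['grip_width'],s['finger_force'],s['ft_force'])
E
```

```text
[-0.03941523 -0.00028262  0.09548477] 0.06880345712127808 3.474788494144479 0.0492754644232233 12.008702770108357 [ 3.27045053  0.96716879 -0.34544852]
```

play_rows(
  increments=[0,0,0,0,0,0,0.06,0,0,0,0,0,0,0.07,0,0,0,0,0,0,0.07,0,0,-0.03,0,0,0,0.07,0,0,-0.07,0,0,0,0.07,0,0,-0.11,0,0,0,0.07,0,0,-0.15,0,0,0,0.07,0,0,-0.15,0,0,0,0.07,0,0,-0.15,0,0,0,0.07],
)

```text
time: 18.95
eef_pos: [0.6529, -0.1344, 0.3212]
ee_rot: [-0.01, 0.989, -0.08, -0.122]
ft_force: [-0.5, 0.3, -0.4]
grip_width: 0.0698
finger_force: 0.0
```

```bash
python3 - <<'E'
from h import *
i,c=snap('wrist');cv2.imwrite('pics/w9.png',i);print(tool()[:3,3])
h=cv2.cvtColor(i,cv2.COLOR_BGR2HSV);m=cv2.inRange(h,(10,110,60),(30,255,255))
for n,X in(('bar',M(-.057,0,.085)),('bar-',M(-.057,-.022,.085)),('bar+',M(-.057,.022,.085)),('nose',M(-.046,0,.104)),('levtip',M(.0024,0,.235)),('seat',M(-.043,0,.086)),('halfL',M(-.055,-.065,.082)),('halfR',M(-.055,.065,.082))):print(n,proj(c,X).round(1))
x0,y0=proj(c,M(-.05,0,.09)).astype(int);print(x0,y0)
b=np.zeros_like(m);b[y0-60:y0+80,x0-60:x0+60]=m[y0-60:y0+80,x0-60:x0+60]
k,l,s,ce=cv2.connectedComponentsWithStats(b);print([(s[j].tolist(),ce[j].round(1).tolist()) for j in range(1,k) if s[j][4]>8])
z=i[max(0,y0-80):y0+140,max(0,x0-120):x0+120];cv2.imwrite('pics/z9.png',cv2.resize(z,None,fx=2.7,fy=2.7,interpolation=cv2.INTER_CUBIC))
E
```

```text
[ 0.65226509 -0.13416653  0.31931118]
bar [323.  172.8]
bar- [303.2 172.8]
bar+ [342.8 172.7]
nose [323.  189.7]
levtip [322.9 325.8]
seat [323.  184.3]
halfL [265.2 173.3]
halfR [380.8 173.1]
322 180
[([302, 173, 43, 57, 664], [322.5, 195.8]), ([374, 233, 7, 5, 26], [377.1, 235.5])]
```

View pics/z9.png

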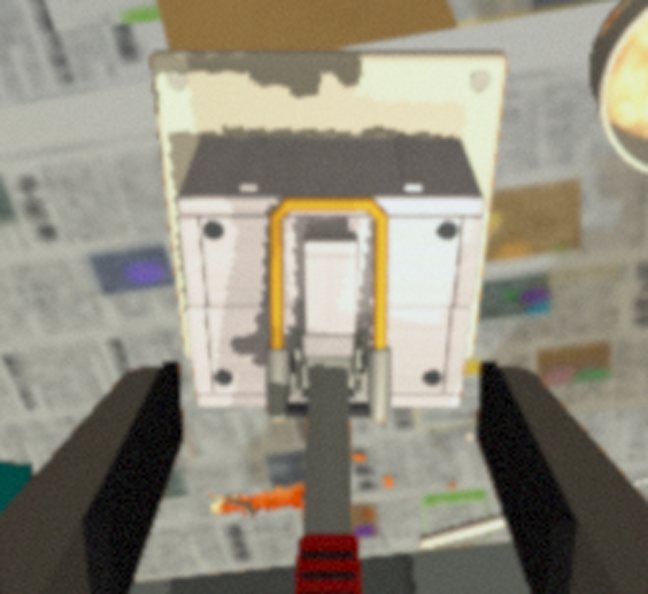

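The bar (crop row 205) lies behind the keeper's nose (row 240) and both legs straddle the block. The lever is still open. Now I'll go back to the lever.

```bash
python3 - <<'E'
from h import *
Rm=down(np.radians(-99.2))
g=M(.0025,-.0004,.2265)  # where the grip was left
for up in(.12,):print(go(g+[0,0,.069+up],Rm))
T=np.eye(4);T[:3,:3]=Rm
p0=np.array([.024+.1362*np.cos(1.72),.092+.1362*np.sin(1.72)])
for t in np.arange(1.72,-.11,-.1):
    p=np.array([.024+.1362*np.cos(t),.092+.1362*np.sin(t)]);d=T[:3,:3].T@(M(p[0],0,p[1])-M(p0[0],0,p0[1]));print(round(t,2),np.round(d,4))
E
```

```text
(array([-1.195e-01, -1.000e-04, -6.880e-02]), array([-0.02, 14.29, -0.08]))
1.72 [0. 0. 0.]
1.62 [-0.0135 -0.     -0.0013]
1.52 [-0.0272 -0.     -0.0013]
1.42 [-0.0407 -0.      0.    ]
1.32 [-0.054   0.      0.0027]
1.22 [-0.0671 -0.      0.0068]
1.12 [-0.0796 -0.      0.0121]
1.02 [-0.0915 -0.      0.0186]
0.92 [-0.1028 -0.      0.0263]
0.82 [-0.1132 -0.      0.0351]
0.72 [-0.1226  0.      0.0449]
0.62 [-0.1311 -0.      0.0555]
0.52 [-0.1384 -0.      0.067 ]
0.42 [-0.1446 -0.      0.0791]
0.32 [-0.1495  0.      0.0918]
0.22 [-0.1532 -0.      0.105 ]
0.12 [-0.1555 -0.      0.1184]
0.02 [-0.1564 -0.      0.132 ]
-0.08 [-0.156   0.      0.1456]
```

play_rows(
  increments=[0,0,-0.04,0,0,0,0.05,-0.02,0,-0.065,0,5,0,0.042,-0.06,0,-0.069,0,10,0,0.042,-0.1,0,-0.069,0,14.3,0,0.042,-0.1195,0,-0.069,0,14.3,0,0.042,-0.1195,0,-0.069,0,14.3,0,0.042,-0.1195,0,-0.069,0,14.3,0,0.042,-0.1195,0,-0.069,0,14.3,0,0.042],
)

```text
time: 19.8
eef_pos: [0.5557, -0.1185, 0.4149]
ee_rot: [-0.0, 0.997, -0.081, -0.0]
ft_force: [0.2, -0.0, -0.4]
grip_width: 0.0421
finger_force: 0.0
```

```bash
python3 - <<'E'
from h import *
print(go(M(.0025,-.0004,.2265)+[0,0,.069],down(np.radians(-99.2))))
i,c=snap('wrist');h=cv2.cvtColor(i,cv2.COLOR_BGR2HSV);m=cv2.inRange(h,(0,170,60),(6,255,255))|cv2.inRange(h,(174,170,60),(180,255,255))
k,l,s,ce=cv2.connectedComponentsWithStats(m);print([(s[j].tolist(),ce[j].round(1).tolist()) for j in range(1,k) if s[j][4]>15 and 270<ce[j][0]<380],proj(c,M(.0015,0,.236)))
E
```

```text
(array([-9.000e-04, -1.000e-04,  1.194e-01]), array([-0.04,  0.03, -0.09]))
[([316, 210, 13, 3, 16], [322.1, 210.9]), ([315, 212, 18, 8, 75], [323.8, 216.8]), ([313, 221, 21, 13, 262], [323.3, 227.1])] [323.19176473 205.30058747]
```

```bash
python3 - <<'E'
from h import *
c=cam('wrist',tool())
for r in(221,227.1,234):print(unM(plane(c,(323.3,r),.237)))
c2=list(c); # earlier frame for comparison
E
```

```text
[1.66846028e-02 1.27911721e-04 2.37000000e-01]
[2.29049557e-02 1.14112316e-04 2.37000000e-01]
[3.00416247e-02 9.82801302e-05 2.37000000e-01]
```

The bystander check is fine, but the lever has drifted to about 1.58 rad (tip at mould x = 23 mm). That agrees with the bar lying at x ≈ -54, still clear behind the nose. I'll grip the lever where it now stands.

play_rows(
  increments=[-0.0215,0,0.01,0,0,0,0.045,-0.0215,0,0.04,0,0,0,0.045,-0.0215,0,0.07,0,0,0,0.045,-0.0215,0,0.095,0,0,0,0.045,-0.0215,0,0.11,0,0,0,0.045,-0.0215,0,0.119,0,0,0,0.045,-0.0215,0,0.119,0,0,0,0.025,-0.0215,0,0.119,0,0,0,0.01,-0.0215,0,0.119,0,0,0,0.005,-0.0215,0,0.119,0,0,0,0.005],
  force=25,
)

```text
time: 20.85
eef_pos: [0.5348, -0.1147, 0.299]
ee_rot: [0.0, 0.997, -0.081, 0.002]
ft_force: [1.5, 2.1, 2.1]
grip_width: 0.0216
finger_force: 25.0
```

```bash
python3 - <<'E'
from h import *
s=readout.sense();T=tool(s);g=unM(T[:3,3]+T[:3,2]*.069);v=g-[.024,0,.092];r=np.hypot(v[0],v[2]);t0=np.arctan2(v[2],v[0]);print(g,r,t0,s['grip_width'],s['finger_force'],s['ft_force'])
for t in np.append(np.arange(t0-.11,-.02,-.11),[-.03]):print(round(t,2),np.round([r*(np.cos(t0)-np.cos(t)),r*(np.sin(t0)-np.sin(t))],4))
E
```

```text
[ 0.02241578 -0.00056171  0.22996442] 0.1379735202082678 1.5822786377953708 0.02157417691021816 25.00077188014984 [1.49620489 2.08842773 2.0542162 ]
1.47 [-0.0152  0.0007]
1.36 [-0.0301  0.003 ]
1.25 [-0.0448  0.0069]
1.14 [-0.0589  0.0125]
1.03 [-0.0723  0.0195]
0.92 [-0.0849  0.028 ]
0.81 [-0.0965  0.0378]
0.7 [-0.1069  0.0488]
0.59 [-0.1161  0.0609]
0.48 [-0.1238  0.074 ]
0.37 [-0.1301  0.0878]
0.26 [-0.1348  0.1022]
0.15 [-0.138  0.117]
0.04 [-0.1394  0.1321]
-0.03 [-0.1395  0.1421]
```

play_rows(
  increments=[-0.015,0,0.0007,0,0,0,0.005,-0.03,0,0.003,0,0,0,0.005,-0.0448,0,0.007,0,0,0,0.005,-0.0589,0,0.0125,0,0,0,0.005,-0.0723,0,0.0195,0,0,0,0.005,-0.0849,0,0.028,0,0,0,0.005,-0.0965,0,0.0378,0,0,0,0.005,-0.1069,0,0.0488,0,0,0,0.005],
  force=45,
)

```text
time: 21.65
eef_pos: [0.4301, -0.0976, 0.2509]
ee_rot: [0.0, 0.997, -0.081, 0.004]
ft_force: [1.8, 4.0, 4.4]
grip_width: 0.0214
finger_force: 45.0
```

```bash
python3 - <<'E'
from h import *
s=readout.sense();T=tool(s);g=unM(T[:3,3]+T[:3,2]*.069);v=g-[.024,0,.092];r=np.hypot(v[0],v[2]);t0=np.arctan2(v[2],v[0]);print(g,r,t0,s['grip_width'],s['finger_force'],s['ft_force'])
for n in('side','scene','wrist'):
  i,c=snap(n);cv2.imwrite(f'pics/{n}10.png',i)
h=cv2.cvtColor(i,cv2.COLOR_BGR2HSV);m=cv2.inRange(h,(10,110,60),(30,255,255));b=np.zeros_like(m)
for n,X in(('seat',M(-.043,0,.086)),('nose',M(-.046,0,.104)),('halfrear',M(-.055,.0,.082)),('barback',M(-.055,0,.085))):print(n,proj(c,X))
x0,y0=proj(c,M(-.043,0,.09)).astype(int);y1=max(0,y0-40);b[y1:y0+60,x0-50:x0+50]=m[y1:y0+60,x0-50:x0+50]
k,l,s,ce=cv2.connectedComponentsWithStats(b);print([(s[j].tolist(),ce[j].round(1).tolist()) for j in range(1,k) if s[j][4]>8])
E
```

```text
[ 0.1281877  -0.00077916  0.18192526] 0.13762859071713068 0.7120550096933126 0.0214000410790259 45.00199913978577 [1.76609484 3.97726206 4.37003682]
seat [323.28642538 -18.60030627]
nose [323.22753283 -35.84306451]
halfrear [323.25395593 -36.01729882]
barback [323.24620675 -38.07994175]
[([290, 0, 8, 39, 295], [293.3, 19.5]), ([351, 0, 7, 39, 273], [354.0, 19.0])]
```

play_rows(
  increments=[-0.0092,0,0.0121,0,0,0,0.005,-0.0169,0,0.0252,0,0,0,0.005,-0.0232,0,0.039,0,0,0,0.005,-0.0279,0,0.0534,0,0,0,0.005,-0.0298,0,0.061,0,0,0,0.005,-0.0311,0,0.0682,0,0,0,0.005,-0.0319,0,0.076,0,0,0,0.005,-0.0325,0,0.083,0,0,0,0.005,-0.0326,0,0.087,0,0,0,0.005,-0.0326,0,0.0885,0,0,0,0.005],
)

```text
time: 22.8
eef_pos: [0.3972, -0.0923, 0.161]
ee_rot: [-0.0, 0.997, -0.081, 0.001]
ft_force: [-4.0, 6.9, 17.6]
grip_width: 0.0214
finger_force: 45.0
```

```bash
python3 - <<'E'
from h import *
s=readout.sense();T=tool(s);g=unM(T[:3,3]+T[:3,2]*.069);v=g-[.024,0,.092];r=np.hypot(v[0],v[2]);t0=np.arctan2(v[2],v[0]);print(g,r,t0,s['grip_width'],s['finger_force'],s['ft_force'])
E
```

```text
[ 0.16202614 -0.00076342  0.09196929] 0.13802614701564436 -0.00022245997174468018 0.021374394055803526 45.00561475753784 [-3.9880414   6.863771   17.55359773]
```

play_rows(
  increments=[0,0,0.0015,0,0,0,0.005,0,0,0.0015,0,0,0,0.005,0,0,0.0015,0,0,0,0.005],
)

```text
time: 23.1
eef_pos: [0.3973, -0.0923, 0.1607]
ee_rot: [-0.0, 0.997, -0.081, 0.0]
ft_force: [-7.3, 9.1, 21.3]
grip_width: 0.0214
finger_force: 45.0
```

play_rows(
  increments=[0,0,-0.001,0,0,0,0.015,0,0,-0.001,0,0,0,0.035,0,0,-0.001,0,0,0,0.045,0,0,-0.001,0,0,0,0.045,0,0,-0.02,0,0,0,0.045,0,0,-0.06,0,0,0,0.045,0.03,0,-0.1,0,0,0,0.045,0.07,0,-0.14,0,0,0,0.045,0.11,0,-0.17,0,0,0,0.045,0.15,0,-0.19,0,0,0,0.045],
)

```text
time: 24.1
eef_pos: [0.5449, -0.1169, 0.3504]
ee_rot: [0.001, 0.997, -0.081, 0.002]
ft_force: [0.6, 0.3, -0.0]
grip_width: 0.045
finger_force: 0.0
```

play_rows(
  increments=[0,0,0,0,0,0,0.045,0,0,0,0,0,0,0.045,0,0,0,0,0,0,0.045],
)

```text
time: 24.4
eef_pos: [0.5422, -0.1161, 0.3467]
ee_rot: [-0.0, 0.997, -0.081, -0.001]
ft_force: [-0.2, -0.2, 0.8]
grip_width: 0.0451
finger_force: 0.0
```

```bash
python3 - <<'E'
from h import *
np.set_printoptions(linewidth=200,precision=4,suppress=True)
i,c=snap('wrist');cv2.imwrite('pics/w11.png',i);print(readout.sense()['time'],tool()[:3,3],readout.sense()['ft_force'])
h=cv2.cvtColor(i,cv2.COLOR_BGR2HSV)
def comps(m,lo=10):
    k,l,s,ce=cv2.connectedComponentsWithStats(m);return [(s[j].tolist(),ce[j].round(1).tolist()) for j in range(1,k) if s[j][4]>lo]
red=cv2.inRange(h,(0,170,60),(6,255,255))|cv2.inRange(h,(174,170,60),(180,255,255));red[:,:290]=0;red[:,360:]=0;print('red',comps(red))
br=cv2.inRange(h,(10,110,60),(30,255,255));br[:,:280]=0;br[:,365:]=0;br[:40]=0;br[200:]=0;print('brass',comps(br))
for n,X in(('bar-',M(-.043,-.022,.086)),('bar+',M(-.043,.022,.086)),('nose-',M(-.046,-.011,.104)),('nose+',M(-.046,.011,.104)),('grip99',M(.123,0,.0975)),('grip145',M(.169,0,.0975)),('rearL',M(-.055,-.065,.082)),('rearR',M(-.055,.065,.082)),('part',M(0,0.04,.082)),('fixrear',M(.06,-.05,.082))):print(n,proj(c,X).round(1))
g=cv2.GaussianBlur(cv2.cvtColor(i,6),(3,3),0).astype(int)
x,y=proj(c,M(0,.045,.082)).astype(int);print('part prof',y,g[y-8:y+9,x],g[y-8:y+9,x+6])
s,cs=snap('side');hs=cv2.cvtColor(s,cv2.COLOR_BGR2HSV);r=cv2.inRange(hs,(0,170,60),(6,255,255))|cv2.inRange(hs,(174,170,60),(180,255,255));r[:150]=0;r[260:]=0;r[:,:260]=0;r[:,360:]=0;print('side red',comps(r),proj(cs,M(.146,0,.0975)))
s0=cv2.imread('pics/side0.png');hs=cv2.cvtColor(s0,cv2.COLOR_BGR2HSV);r=cv2.inRange(hs,(0,170,60),(6,255,255))|cv2.inRange(hs,(174,170,60),(180,255,255));r[:150]=0;r[260:]=0;r[:,:260]=0;r[:,360:]=0;print('side0 red',comps(r))
E
```

```text
24.45 [ 0.542  -0.1161  0.3468] [-0.4744 -0.4937 -0.318 ]
red [([315, 268, 17, 31, 470], [323.4, 283.0])]
brass [([280, 48, 85, 42, 2609], [322.8, 72.0]), ([303, 133, 12, 57, 269], [305.7, 158.9]), ([335, 133, 10, 57, 256], [341.7, 160.4])]
bar- [304.1 134.4]
bar+ [342.6 134.4]
nose- [313.1 132.9]
nose+ [333.5 132.9]
grip99 [323.6 268.5]
grip145 [323.7 299.4]
rearL [266.4 123.5]
rearR [380.2 123.3]
part [356.8 170.8]
fixrear [283.8 217.8]
part prof 170 [231 231 231 231 231 231 229 222 212 211 221 228 229 229 230 229 229] [232 232 232 231 231 230 229 221 210 208 219 228 230 230 230 230 229]
side red [([283, 217, 16, 7, 66], [290.1, 220.3])] [290.2822 218.9297]
side0 red [([283, 217, 16, 6, 62], [289.3, 219.8])]
```

The measurements show the lever flat: the red grip is at rows 268–299, exactly as predicted. The bar is hidden under the nose at the seat row (134), and the seam is closed at row 170. The gripper is clear of everything.

```bash
python3 -c "
from station import order
print(order.close_job())"
```

```text
the job is handed in; nothing more can be done
None
```

The mould is latched and handed in at about 24.5 s: halves tight and in line, loop under the keeper's nose, lever flat against its stop. I planned the moves clear of the tubs, cup and crab leg, but didn't check their positions again at the end.

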